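# Hand-feed a bearing housing through the bench profile scanner

## Task

Take the orange push stick out of its grey tray and, touching the grey bearing housing only with the stick, first square the housing up flat against the steel fence before the scanner's slot. Then feed it along the fence past the slot, pressed against the fence all the way, until it is fully home against the end stop and still flush with the fence. Lay the stick flat back in its tray, let go, and leave the caliper, hinge, notepad and sample brackets where they are.

Things in the scene. Friction and masses are not known exactly. Their poses are not given: they have to be found in the camera images.
- scanner: Hand-fed bench profile scanner, fixed. Origin on the desk surface; +y = feed direction, +x = across the bed from the near side to the fence, z up. Flat dark bed, top 18 mm above the desk, x -90 to +140, y -225 to +195 mm. On it along the far side a steel fence, a steel end stop at the +y end and a blue sensor behind the fence's slot.
- fence_in (a point): On the fence's guiding face at bed level, infeed end (scanner frame x 35, y -220, z 18 mm). Face = plane x 35 mm of the scanner frame; fence 20 mm thick, 26 mm high above the bed, in two pieces: y -220 to -13 and y +13 to +160 mm.
- fence_out (a point): Where the fence's face meets the plane of the end stop's face, at bed level (scanner frame x 35, y 150, z 18 mm). Stop face = plane y 150 mm, from x -46 to +34 mm, 28 mm high above the bed.
- slot (a point): Middle of the slot in the fence, on the face plane at bed level (scanner frame x 35, y 0, z 18 mm). Slot 26 mm wide, y -13 to +13 mm; the fence ends there are rounded (radius 10 mm). The laser line is at y 0 (red line across the bed). Sensor behind it: x +91 to +137, y -35 to +35 mm, up to 110 mm above the bed.
- housing: Loose grey machined bearing housing, 0.3 to 0.55 kg, on the bed before the slot: 120 mm long (own y), 56 mm wide (own x), end flanges 22 mm high, raised middle 66 mm long and 34 mm high, ring on top to 38 mm. Flat vertical sides, square corners. Origin: centre of underside. Own +x side goes to the fence, +y end leads. Its middle starts 17 to 33 mm off the fence, up to 0.18 rad askew.
- housing_lead (a point): Leading corner on the fence side of the housing (own x 28, y 60, z 11 mm).
- housing_trail (a point): Trailing corner on the fence side (own x 28, y -60, z 11 mm).
- housing_trail_near (a point): Trailing corner on the side away from the fence (own x -28, y -60, z 11 mm): the corner that the stick's notch takes to feed.
- stick: Loose orange push stick, 0.12 kg. Sole 12 mm thick, 28 mm wide, own x -45 to +92 mm; nose (+x) 47 mm wide with a 110-degree V notch in plan; flat prong tips at x 92 mm, about 39 mm apart. Upright handle 22 mm thick (own y), 58 mm long, top 63 mm above the underside. Origin: underside below the handle's middle; z up. Lies in its tray, nose to the tray's +x within 0.1 rad.
- stick_notch (a point): Bottom of the V notch (own x 78, y 0, z 6 mm).
- stick_grip (a point): Where to hold the handle (own x 0, y 0, z 38 mm): 22 mm wide, pads on the two flat sides (closing along own y).
- stick_tray: Fixed grey open tray for the stick, outside 200 mm (own x) by 100 mm (own y) by 18 mm high, 4 mm walls and floor. Origin: centre of its underside; it stands left or right of the scanner.
- parts_tray: Fixed blue tray 200 x 110 x 18 mm with two sample brackets (to 39 mm above the desk), on the other side. Origin: centre of its underside.
- bracket_a: Loose aluminium angle bracket 45 x 60 x 35 mm in the blue tray; leave alone.
- bracket_b: Loose steel angle bracket 45 x 60 x 35 mm in the blue tray; leave alone.
- caliper: Loose digital caliper 225 mm long, 15 mm high, flat on the desk in front of the bed; leave alone.
- sticky_notes: Loose yellow sticky notepad 76 x 76 x 16 mm; leave alone.
- hinge: Loose bright steel butt hinge lying open, 70 x 80 mm, leaves 5 mm thick, knuckle 12 mm high; leave alone.
Things that resemble listed ones, but are neither listed nor needed, are in the scene too. Several things have the shape of the housing; the one meant has the colours described above.

How it is judged:
On the way, in this order (a step that is already met when the one before it is completed fails the run):
1. the push stick is lifted out of its tray (z of stick in the frame of stick_tray above 0.02 m), for 0.1 s.
2. the housing lies flat against the infeed fence (both corners within 3 mm), its leading end still short of the laser line (x of each of housing_lead, housing_trail in the frame of scanner above 0.032 m and y of housing_lead in the frame of scanner below 0 m), for 0.2 s.
3. the housing is home against the end stop (within 3 mm) and flush with the fence (both corners within 3 mm) (x of each of housing_lead, housing_trail in the frame of scanner above 0.032 m and y of housing_lead in the frame of scanner above 0.147 m and angle between housing's own z axis and vertical below 0.05 rad), for 0.2 s.
At the end, for the whole second after the job is handed in: The housing is flat on the bed, within 3 mm of the end stop and both its fence-side corners within 3 mm of the fence face; the stick lies flat on the floor of its tray (tilt under 0.06 rad), released; both at rest (all of step 3 and horizontal distance between stick and stick_tray below 0.07 m and z of stick in the frame of stick_tray below 0.008 m and angle between stick's own z axis and vertical below 0.06 rad and linear speed of each of housing, stick below 0.01 m/s); the robot touches nothing.
It fails at once if the robot touches the housing itself (contact force between any of the fingers, the arm and housing above 0.3 N).
It fails at once if the housing comes more than 4 mm off the fence at either corner once its leading end has reached the laser line (y of housing_lead in the frame of scanner above 0 m and not (x of each of housing_lead, housing_trail in the frame of scanner above 0.031 m)).
It fails at once if another thing on the desk is moved more than 30 mm (distance of any of caliper, sticky_notes, hinge, bracket_a, bracket_b from where it was at the start of the episode above 0.03 m).
It also fails if it takes over 72 s, if anything falls off the work surface, if the arm or the gripper's body presses on something with over 40 N, if the wrist force passes 120 N, or if a joint passes its speed limit or range.

## Robot

A 6-joint arm with a two-finger parallel gripper is mounted at the origin on the work surface. World frame = base frame: x ahead of the robot, y to its left, z up, the work surface at z = 0. Lengths are in m, angles in rad, forces in N, time in s.
With the tool pointing down it reaches from about 0.35 to 0.925 m from the base axis. Payload 6.4 kg.
Tool frame: the origin (TCP) lies at the very end of the fingers, on their centre line; the grasp point (between the pads) lies 19 mm behind it; z points along the fingers, y is the line along which they close (so a half turn about z gives the same grasp; the last joint's range is limited). The gripper opens to 85 mm and grips with 20 to 120 N. Pads are 22 mm wide; open, the fingers measure 114 mm over their backs; the gripper's body (76 mm by 85 mm) begins 54 mm behind the grasp point. The pads swing forward as they close: fully open they stand 13 mm farther back than shut.
Start: joints at [-1.522, 0.245, 1.558, -0, 1.339, -0.174], TCP at [0.144, -0.634, 0.231] pointing down, gripper open.
Joint ranges: [-3.13, 3.13], [-1.02, 2.26], [0.13, 2.54], [-0.95, 4.09], [0.21, 2.88], [-2.74, 2.74]. Speed limits (rad/s): [2.57, 2.57, 3.14, 3.14, 3.14, 3.14].

## Interface

Orientations are given as a 3x3 rotation matrix whose columns are the frame's x, y, z axes.
In Python, from cell import manip gives the robot as it stands.
- The arm moves only by the tool apply_moves, never from a script. Its argument "steps" is a list of rows, each an object of numbers: "x", "y", "z": the shift along the tool's x, y, z in units of 0.1 m (1.0 is 0.1 m); "rx", "ry", "rz": the turn, a rotation vector about the tool's x, y, z in units of 360 degrees (1.0 is 360 degrees); "hand": the finger opening in mm, from 0 to 85.4. A call has exactly 8 rows; each row shifts and turns the commanded pose from where the row before left it, along the tool's axes as they then stand; what a row does not reach is not made up. A row lasts 1/10 s, in which the tool goes at most 50 mm and 8.59 degrees, less where a joint would pass 70% of its speed; a pose out of reach is approached as far as the arm can. A call with a number of a shift or a turn outside -1 to 1 is refused whole. A call with a gripper value outside its range is refused whole. The fingers move at their own pace and stop on an object; "force" is the grip in N (left out, the last holds). Time passes only in rows, so rows that do not move let the fingers close, or fill a call up. It gives the time, the measured TCP pose, the force, the opening and the grip force at its end, in the units of the state.
- manip.get_state(): the state, without advancing time (a new reading comes with each control period).
- manip.grab_frame(name): name is "side" or "top"; returns a dict with "pixels" (420x560x3 uint8, red, green, blue), "fov_y" (degrees; the focal length in pixels is half the picture's height over the tangent of half this angle, whatever the lens; pixels are square), "cx", "cy" (the principal point, pixels), "dist" ([k1, k2, p1, p2, k3] as OpenCV has them; the pictures are not rectified), "view" (4x4, takes a point from world to camera coordinates). Camera axes: x right, y down, z forward; pixel columns grow to the right and rows downward; lengths in m; the calibration is good to about 2 mm. A picture is of the moment at which its call begins. There is no depth.
- manip.job_done(): hands the job in; it is judged then, once.
The state is a dict: "time_s": time; "q": joint angles; "joint_vel": joint speeds; "tau": joint torques, N m; "tool_pos": TCP position; "ee_rot": TCP orientation; "contact_force": force on the tool from outside, world axes, zero at the start; "moment": the same for the moment, N m; "finger_gap": opening from 0.0 (shut) to 1.0 (fully open); "grasp_force": force on a finger pad.
Only numpy, scipy, OpenCV 4.12 (cv2) and the standard library are available. Lean on these libraries where they do the work, as an engineer would, in place of code of your own. Each camera call takes 0.05 s, during which the arm holds its last target. There are 200 camera calls.

## Working session

There is one attempt and no reset: what is moved stays moved. The work goes in short steps, Python scripts to look and compute and a tool call to move; the robot and the scene stay as the last step left them, time stands still between calls to the robot, and variables do not carry over. Pictures are saved under pics/ and viewed, at most 10 in all, crops included, and the job is handed in when it is done.

Besides the shell and the picture viewer there is one more tool, called after "Request:" as name([rows], argument=value, ...), one row to a line, values as JSON. apply_moves: Moves the arm, as the interface text tells. Its arguments: {"type":"object","properties":{"steps":{"type":"array"},"force":{"type":"number"}},"required":["steps"]}

```bash
mkdir -p pics; ls; cat > h.py <<'E'
import numpy as np, cv2
from cell import manip
def grab(n,save=None):
    f=manip.grab_frame(n); p=np.array(f['pixels'],np.uint8)
    if save: cv2.imwrite('pics/'+save,p[:,:,::-1])
    h=p.shape[0]; fl=h/2/np.tan(np.radians(f['fov_y'])/2)
    K=np.array([[fl,0,f['cx']],[0,fl,f['cy']],[0,0,1.]])
    return p,K,np.array(f['dist'],float),np.array(f['view'],float)
def cast(px,K,d,V,z):
    u=cv2.undistortPoints(np.array(px,float).reshape(-1,1,2),K,d).reshape(-1,2)
    r=np.c_[u,np.ones(len(u))]@V[:3,:3]; c=-V[:3,:3].T@V[:3,3]
    return c+r*((z-c[2])/r[:,2:])
def proj(P,K,d,V):
    return cv2.projectPoints(np.array(P,float).reshape(-1,1,3),cv2.Rodrigues(V[:3,:3])[0],V[:3,3],K,d)[0].reshape(-1,2)
E
python3 - <<'E'
from h import *
for n in('top','side'):
    p,K,d,V=grab(n,n+'0.png'); print(n,K[0,0],K[:2,2],d,(-V[:3,:3].T@V[:3,3]),V[:3,:3].round(2))
s=manip.get_state(); print(s)
E
```

```text
pics
top 513.1835367440337 [279.54156024 202.67987966] [-0.16418499  0.          0.          0.          0.        ] [ 0.22809536 -0.01119484  1.52320227] [[-0.02 -1.    0.  ]
 [-0.98  0.02 -0.18]
 [ 0.18 -0.01 -0.98]]
side 424.3626808972951 [281.19019744 205.34615735] [0.04266487 0.         0.         0.         0.        ] [-0.0479692   0.60695425  0.87207744] [[-0.76 -0.65  0.01]
 [-0.47  0.53 -0.71]
 [ 0.45 -0.54 -0.71]]
{'time_s': 0.1, 'q': array([-1.52210882e+00,  2.45768402e-01,  1.55893929e+00,  1.65801441e-06,
        1.33868295e+00, -1.74101101e-01]), 'joint_vel': array([-1.42988615e-03, -8.30869614e-04, -2.32357159e-03,  1.20996871e-04,
       -1.29669526e-05, -3.06662869e-03]), 'tau': array([-1.51967322e-05, -4.30669749e+01, -3.27130044e+01, -1.41181918e-04,
        2.81793255e-03,  1.97910373e-05]), 'tool_pos': array([ 0.14359749, -0.63340886,  0.23024969]), 'ee_rot': array([[ 9.75285197e-01,  2.20949715e-01, -8.58933492e-05],
       [ 2.20949510e-01, -9.75283594e-01,  1.79593627e-03],
       [ 3.13041233e-04, -1.77052815e-03, -9.99998384e-01]]), 'contact_force': array([-0.48164127,  0.29894838, -0.09060712]), 'moment': array([ 0.01310408, -0.01230477, -0.05813702]), 'grasp_force': 0.0, 'finger_gap': 0.9949976641575276}
```

View pics/top0.png

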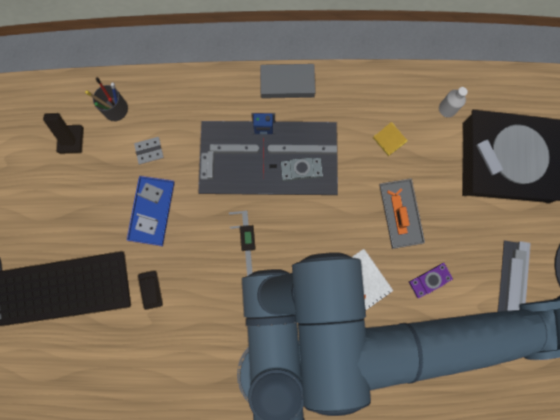

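View pics/side0.png

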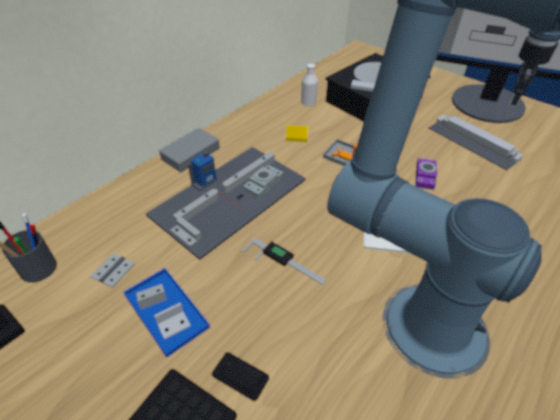

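The top view shows the dark bed spanning (200,122)–(338,194), with the fence along row 148 and the end stop at (207,165). There is a grey housing on the bed at (302,168). The stick lies in its tray at (401,213).

Housing candidates are grey (302,168) on the bed and purple (431,281) on the desk. The grey one on the bed before the slot fits the description. I'll confirm it in an enlarged crop.

```bash
python3 - <<'E'
from h import *
p=cv2.imread('pics/top0.png')[105:255,195:435]
cv2.imwrite('pics/crop0.png',cv2.resize(p,None,fx=3.3,fy=3.3,interpolation=cv2.INTER_CUBIC))
p,K,d,V=grab('top')
hsv=cv2.cvtColor(p,cv2.COLOR_RGB2HSV)
def show(name,m,roi):
    mm=np.zeros_like(m);x0,y0,x1,y1=roi;mm[y0:y1,x0:x1]=m[y0:y1,x0:x1]
    cs,_=cv2.findContours(mm,cv2.RETR_EXTERNAL,cv2.CHAIN_APPROX_NONE)
    for c in sorted(cs,key=cv2.contourArea)[::-1][:4]:
        if cv2.contourArea(c)>30: print(name,cv2.contourArea(c),cv2.boxPoints(cv2.minAreaRect(c)).round(1).tolist())
v=hsv[...,2]; s=hsv[...,1]
for px in[(402,190),(385,200),(220,180),(330,125),(302,160),(230,148)]: print(px,p[px[1],px[0]])
show('bed',((s<110)&(v<75)).astype(np.uint8)*255,(190,112,345,205))
show('bright',((v>105)&(s<70)).astype(np.uint8)*255,(200,122,338,194))
show('orange',((hsv[...,0]<16)&(s>170)&(v>120)).astype(np.uint8)*255,(375,175,430,255))
show('tray',((s<70)).astype(np.uint8)*255,(370,170,435,260))
E
```

```text
(402, 190) [130 108  98]
(385, 200) [103 105 106]
(220, 180) [68 69 74]
(330, 125) [70 70 75]
(302, 160) [121 126 129]
(230, 148) [126 130 134]
bed 4009.0 [[200.0, 192.0], [201.8000030517578, 112.30000305175781], [335.6000061035156, 115.5], [333.79998779296875, 195.10000610351562]]
bed 219.5 [[303.0, 164.0], [335.0, 164.0], [335.0, 182.0], [303.0, 182.0]]
bed 150.5 [[276.0, 185.0], [336.0, 185.0], [336.0, 193.0], [276.0, 193.0]]
bed 49.0 [[322.0, 155.0], [335.0, 155.0], [335.0, 161.0], [322.0, 161.0]]
bright 661.5 [[280.5, 160.3000030517578], [320.29998779296875, 156.5], [322.1000061035156, 175.3000030517578], [282.29998779296875, 179.1999969482422]]
bright 506.0 [[188.6999969482422, 157.10000610351562], [244.8000030517578, 124.19999694824219], [259.20001220703125, 148.6999969482422], [203.10000610351562, 181.60000610351562]]
bright 403.0 [[268.0, 145.0], [337.0, 145.0], [337.0, 151.0], [268.0, 151.0]]
orange 315.0 [[389.0, 192.0], [400.29998779296875, 189.3000030517578], [410.20001220703125, 230.8000030517578], [398.79998779296875, 233.5]]
tray 2150.0 [[378.70001220703125, 183.3000030517578], [411.70001220703125, 176.6999969482422], [424.8999938964844, 242.60000610351562], [391.79998779296875, 249.1999969482422]]
```

View pics/crop0.png

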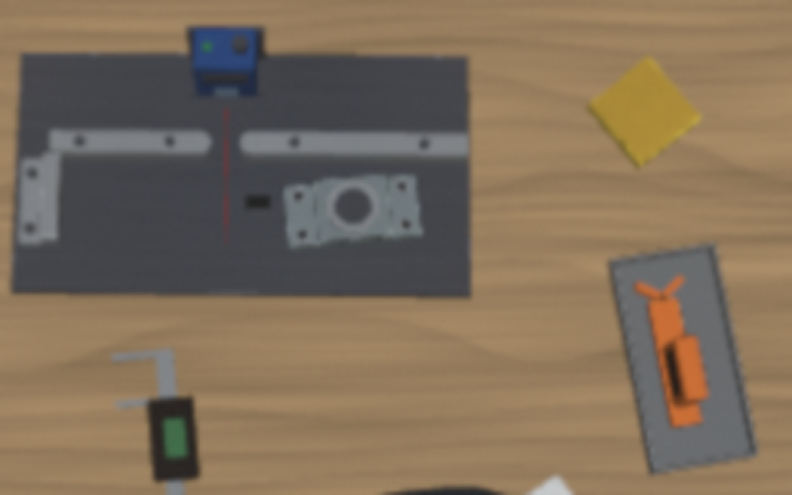

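The crop confirms it: the grey housing with its ring is at crop (353,210), slightly askew. The stick's nose is at crop (660,290), its handle top at (692,368) and its tail at (686,423).

```bash
python3 - <<'E'
from h import *
from scipy.spatial.transform import Rotation as R
p,K,d,V=grab('top')
def c(pts,z): return cast((np.array(pts,float)+.5)/3.3-.5+[195,105],K,d,V,z)
def fit(L,W):
    L=np.array(L,float);W=W[:,:2]; a=L-L.mean(0);b=W-W.mean(0)
    th=np.arctan2((a[:,0]*b[:,1]-a[:,1]*b[:,0]).sum(),(a*b).sum())
    Rm=np.array([[np.cos(th),-np.sin(th)],[np.sin(th),np.cos(th)]]); t=W.mean(0)-Rm@L.mean(0)
    return th,t,((L@Rm.T+t-W)*1e3).round(1).tolist(),Rm
th,t,r,Rs=fit([[.14,.195],[.14,-.225],[-.09,-.225],[-.09,.195]],c([(20,54),(468,57),(470,297),(11,293)],.018)); print('scan',th,t,r)
S=lambda w:((w[:,:2]-t)@Rs*1e3).round(1).tolist()
print('fence top near edge',S(c([(52,152),(205,153),(245,154),(466,157)],.044)),'stop face',S(c([(60,162),(57,240)],.046)),'laser',S(c([(226,110),(227,240)],.018)))
w=c([(284,187),(415,176),(422,236),(290,248)],.040); print('hous',S(w)); 
hl=[[.028,.06],[.028,-.06],[-.028,-.06],[-.028,.06]]; a,tt,r,_=fit(hl,w); print('housing',a-th,tt,S(tt[None]),r)
a,tt,r,_=fit([[.1,.05],[.1,-.05],[-.1,-.05],[-.1,.05]],c([(608,262),(714,245),(756,455),(651,474)],.018)); print('tray',a,tt,r)
print('stick tips',c([(637,287),(683,282)],.016)[:,:2],'tail',c([(671,425),(701,420)],.016)[:,:2])
h=c([(676,338),(696,335),(707,397),(688,403)],.067);print('handle top',h[:,:2],h.mean(0))
E
```

```text
scan -0.02937322572972916 [0.62089537 0.02751876] [[0.6, 0.1], [0.3, 0.2], [-0.5, -1.4], [-0.5, 1.2]]
fence top near edge [[36.3, 157.4], [36.2, 18.1], [35.5, -18.2], [34.8, -218.8]] stop face [[26.3, 149.4], [-46.3, 149.6]] laser [[85.3, 0.6], [-38.6, -2.2]]
hous [[6.0, -53.8], [17.5, -172.5], [-38.4, -178.4], [-50.6, -59.6]]
housing 0.1003727736769701 [ 0.60111505 -0.08801625] [[-16.4, -116.1]] [[-0.5, 0.2], [-0.0, -0.4], [0.1, -0.2], [0.4, 0.4]]
tray 0.13992326768085897 [ 0.46448715 -0.38562046] [[1.6, -0.3], [1.3, 0.9], [-1.7, -1.0], [-1.2, 0.4]]
stick tips [[ 0.53147111 -0.34784322]
 [ 0.53534243 -0.39106765]] tail [[ 0.40369013 -0.37170281]
 [ 0.40753488 -0.39966142]]
handle top [[ 0.47470902 -0.36864698]
 [ 0.47700985 -0.38681256]
 [ 0.42162496 -0.39315513]
 [ 0.41674053 -0.37581649]] [ 0.44752109 -0.38110779  0.067     ]
```

Request:
apply_moves([
  {"x": 0.38, "y": -0.195, "z": 0.12, "hand": 55},
  {"x": 0.38, "y": -0.195, "z": 0.12, "hand": 55},
  {"x": 0.38, "y": -0.195, "z": 0.12, "hand": 55},
  {"x": 0.38, "y": -0.195, "z": 0.12, "hand": 55},
  {"x": 0.38, "y": -0.195, "z": 0.12, "hand": 55},
  {"x": 0.38, "y": -0.195, "z": 0.12, "hand": 55},
  {"x": 0.38, "y": -0.195, "z": 0.12, "hand": 55},
  {"x": 0.38, "y": -0.195, "z": 0.12, "hand": 55, "rz": 0.016},
], force=80)

```text
validation failed for argument at $.st...
```

```bash
cat >> h.py <<'E'
def to(x,y,z,yaw=None):
    s=manip.get_state(); R=np.array(s['ee_rot']); dw=np.array([x,y,z])-s['tool_pos']
    y0=np.arctan2(R[1,0],R[0,0]); print('t',round(s['time_s'],2),'pos',s['tool_pos'].round(4),'yaw',round(y0,4),'F',s['contact_force'].round(1),'gap',round(s['finger_gap']*85.4,1),'grip',round(s['grasp_force'],1))
    print('units xyz',(R.T@dw*10).round(3),'rz',None if yaw is None else round((y0-yaw)/2/np.pi,4),'tilt',R[:,2].round(4))
E
python3 -c "
from h import *
to(.447,-.3807,.023,.122)"
```

```text
t 0.2 pos [ 0.1436 -0.6336  0.2306] yaw 0.2228 F [-0.1  0.1  0.2] gap 85.2 grip 0.0
units xyz [ 3.517 -1.794  2.079] rz 0.016 tilt [-1.0e-04  1.2e-03 -1.0e+00]
```

Request:
apply_moves([
  {"x": 0.38, "y": -0.195, "z": 0.12, "rx": 0, "ry": 0, "rz": 0, "hand": 55},
  {"x": 0.38, "y": -0.195, "z": 0.12, "rx": 0, "ry": 0, "rz": 0, "hand": 55},
  {"x": 0.38, "y": -0.195, "z": 0.12, "rx": 0, "ry": 0, "rz": 0, "hand": 55},
  {"x": 0.38, "y": -0.195, "z": 0.12, "rx": 0, "ry": 0, "rz": 0, "hand": 55},
  {"x": 0.38, "y": -0.195, "z": 0.12, "rx": 0, "ry": 0, "rz": 0, "hand": 55},
  {"x": 0.38, "y": -0.195, "z": 0.12, "rx": 0, "ry": 0, "rz": 0, "hand": 55},
  {"x": 0.38, "y": -0.195, "z": 0.12, "rx": 0, "ry": 0, "rz": 0, "hand": 55},
  {"x": 0.38, "y": -0.195, "z": 0.12, "rx": 0, "ry": 0, "rz": 0.016, "hand": 55},
], force=80)

```text
time_s: 1.0
tool_pos: [0.4067, -0.4132, 0.1348]
ee_rot: [[0.993, 0.119, 0.0], [0.119, -0.993, -0.0], [0.0, 0.0, -1.0]]
contact_force: [0.6, 0.1, -0.1]
finger_gap: 0.644
grasp_force: 0.0
```

```bash
python3 -c "
from h import *
grab('top','top1.png')
to(.447,-.3807,.023,.122)"
```

```text
t 1.05 pos [ 0.4097 -0.4081  0.1323] yaw 0.1191 F [ 1.8  5.8 -1.6] gap 54.9 grip 0.0
units xyz [ 0.402 -0.221  1.095] rz -0.0005 tilt [ 1.0e-04  5.7e-03 -1.0e+00]
```

Request:
apply_moves([
  {"x": 0.15, "y": -0.09, "z": 0.15, "rx": 0, "ry": 0, "rz": 0, "hand": 55},
  {"x": 0.15, "y": -0.09, "z": 0.15, "rx": 0, "ry": 0, "rz": 0, "hand": 55},
  {"x": 0.15, "y": -0.1, "z": 0.15, "rx": 0, "ry": 0, "rz": 0, "hand": 55},
  {"x": 0, "y": 0, "z": 0, "rx": 0, "ry": 0, "rz": 0, "hand": 55},
  {"x": 0, "y": 0, "z": 0, "rx": 0, "ry": 0, "rz": 0, "hand": 55},
  {"x": 0, "y": 0, "z": 0, "rx": 0, "ry": 0, "rz": 0, "hand": 55},
  {"x": 0, "y": 0, "z": 0, "rx": 0, "ry": 0, "rz": 0, "hand": 55},
  {"x": 0, "y": 0, "z": 0, "rx": 0, "ry": 0, "rz": 0, "hand": 55},
])

```text
time_s: 1.85
tool_pos: [0.4468, -0.3822, 0.0911]
ee_rot: [[0.993, 0.121, 0.001], [0.121, -0.993, -0.001], [0.001, 0.001, -1.0]]
contact_force: [0.2, -0.5, -0.5]
finger_gap: 0.642
grasp_force: 0.0
```

```bash
python3 -c "
from h import *
a=grab('top')[0][165:265,365:455];b=grab('side')[0][120:220,280:400]
a=cv2.resize(a,None,fx=4,fy=4,interpolation=2);b=cv2.resize(b,None,fx=3.33,fy=4,interpolation=2)
cv2.imwrite('pics/hov.png',np.hstack([a,b])[:,:,::-1])
to(.447,-.3807,.023,.122)"
```

```text
t 1.95 pos [ 0.4468 -0.3818  0.0907] yaw 0.1217 F [ 0.4 -0.4  0.1] gap 54.9 grip 0.0
units xyz [ 0.003 -0.011  0.677] rz -0.0 tilt [ 4.e-04 -6.e-04 -1.e+00]
```

View pics/hov.png

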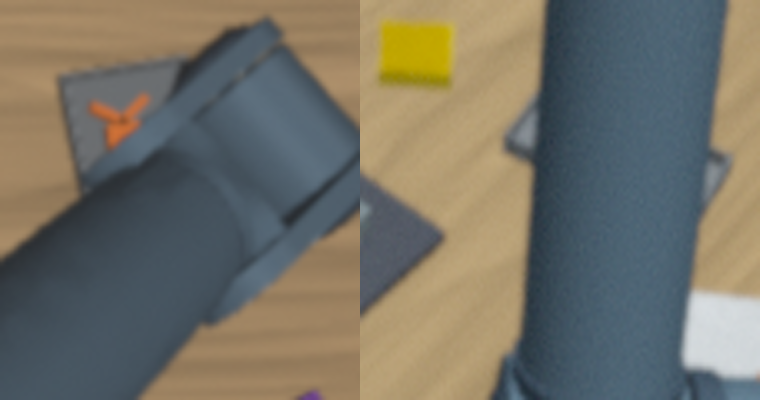

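The arm hides the handle in both views, and only the orange nose shows, at (120,120) in the left half of the picture. The commanded pose matches the target, so I'll descend and close.

Request:
apply_moves([
  {"x": 0, "y": -0.01, "z": 0.22, "rx": 0, "ry": 0, "rz": 0, "hand": 55},
  {"x": 0, "y": 0, "z": 0.22, "rx": 0, "ry": 0, "rz": 0, "hand": 55},
  {"x": 0, "y": 0, "z": 0.22, "rx": 0, "ry": 0, "rz": 0, "hand": 55},
  {"x": 0, "y": 0, "z": 0, "rx": 0, "ry": 0, "rz": 0, "hand": 55},
  {"x": 0, "y": 0, "z": 0, "rx": 0, "ry": 0, "rz": 0, "hand": 10},
  {"x": 0, "y": 0, "z": 0, "rx": 0, "ry": 0, "rz": 0, "hand": 10},
  {"x": 0, "y": 0, "z": 0, "rx": 0, "ry": 0, "rz": 0, "hand": 10},
  {"x": 0, "y": 0, "z": 0, "rx": 0, "ry": 0, "rz": 0, "hand": 10},
], force=80)

```text
time_s: 2.75
tool_pos: [0.4477, -0.3815, 0.0261]
ee_rot: [[0.993, 0.122, 0.002], [0.122, -0.993, -0.003], [0.002, 0.003, -1.0]]
contact_force: [0.2, -0.0, 5.4]
finger_gap: 0.246
grasp_force: 78.7
```

```bash
python3 -c "
from h import *
to(.447,-.3807,.023,.122)"
```

```text
t 2.75 pos [ 0.4477 -0.3815  0.0261] yaw 0.1223 F [ 0.2 -0.   5.4] gap 21.0 grip 78.7
units xyz [-0.006 -0.009  0.031] rz 0.0001 tilt [ 0.002  -0.0025 -1.    ]
```

Request:
apply_moves([
  {"x": 0, "y": 0, "z": -0.2, "rx": 0, "ry": 0, "rz": 0, "hand": 10},
  {"x": 0, "y": 0, "z": -0.35, "rx": 0, "ry": 0, "rz": 0, "hand": 10},
  {"x": 0, "y": 0, "z": -0.35, "rx": 0, "ry": 0, "rz": 0, "hand": 10},
  {"x": 0.05, "y": -0.3, "z": 0, "rx": 0, "ry": 0, "rz": 0, "hand": 10},
  {"x": 0.06, "y": -0.4, "z": 0, "rx": 0, "ry": 0, "rz": 0, "hand": 10},
  {"x": 0.07, "y": -0.4, "z": 0, "rx": 0, "ry": 0, "rz": 0, "hand": 10},
  {"x": 0.07, "y": -0.4, "z": 0, "rx": 0, "ry": 0, "rz": 0, "hand": 10},
  {"x": 0.07, "y": -0.4, "z": 0, "rx": 0, "ry": 0, "rz": 0, "hand": 10},
])

```text
time_s: 3.55
tool_pos: [0.455, -0.1862, 0.1143]
ee_rot: [[0.993, 0.121, 0.0], [0.121, -0.993, 0.0], [0.0, 0.0, -1.0]]
contact_force: [0.8, -0.4, -1.8]
finger_gap: 0.25
grasp_force: 78.4
```

Request:
apply_moves([
  {"x": 0.07, "y": -0.4, "z": 0, "rx": 0, "ry": 0, "rz": 0, "hand": 10},
  {"x": 0.06, "y": -0.39, "z": 0, "rx": 0, "ry": 0, "rz": 0, "hand": 10},
  {"x": 0.05, "y": -0.3, "z": 0, "rx": 0, "ry": 0, "rz": 0, "hand": 10},
  {"x": 0, "y": 0, "z": 0, "rx": 0, "ry": 0, "rz": 0.0121, "hand": 10},
  {"x": 0, "y": 0, "z": 0, "rx": 0, "ry": 0, "rz": 0.0121, "hand": 10},
  {"x": 0, "y": 0, "z": 0, "rx": 0, "ry": 0, "rz": 0, "hand": 10},
  {"x": 0, "y": 0, "z": 0, "rx": 0, "ry": 0, "rz": 0, "hand": 10},
  {"x": 0, "y": 0, "z": 0, "rx": 0, "ry": 0, "rz": 0, "hand": 10},
])

```text
time_s: 4.35
tool_pos: [0.4599, -0.0777, 0.1143]
ee_rot: [[1.0, -0.029, -0.0], [-0.029, -1.0, 0.0], [-0.0, -0.0, -1.0]]
contact_force: [-0.4, 0.8, -0.8]
finger_gap: 0.247
grasp_force: 78.5
```

```bash
python3 -c "
from h import *
a=grab('top')[0][105:255,195:355];b=grab('side')[0][130:290,140:320]
a=cv2.resize(a,(400,375),interpolation=2);b=cv2.resize(b,(400,375),interpolation=2)
cv2.imwrite('pics/held.png',np.hstack([a,b])[:,:,::-1])
to(.461,-.078,.0425,-.0294)"
```

```text
t 4.45 pos [ 0.4599 -0.0777  0.1143] yaw -0.0296 F [-0.4 -0.1 -0.9] gap 20.7 grip 78.5
units xyz [0.011 0.003 0.718] rz -0.0 tilt [ 0. -0. -1.]
```

View pics/held.png

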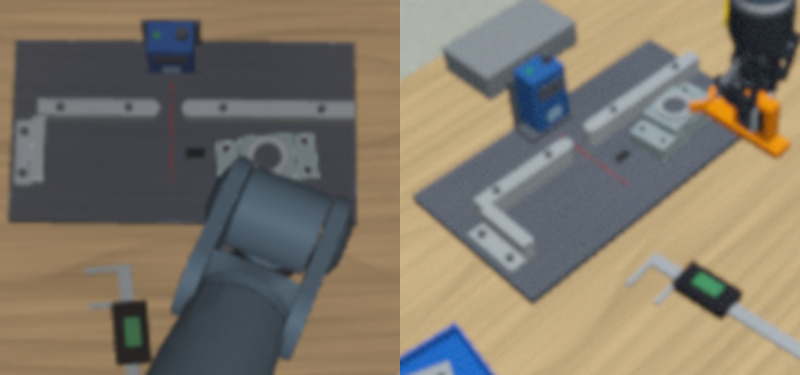

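The side view shows the stick gripped and level. The nose is around crop (700,105), the handle is at (772,118), and the housing is ahead of it. Next I'll check the held pose numerically and descend.

```bash
python3 - <<'E'
from h import *
p,K,d,V=grab('side'); s=manip.get_state(); R=np.array(s['ee_rot']); 
hsv=cv2.cvtColor(p,cv2.COLOR_RGB2HSV); m=((hsv[...,0]<16)&(hsv[...,1]>170)&(hsv[...,2]>100)).astype(np.uint8)
n,l,st,c=cv2.connectedComponentsWithStats(m); print(st[1:][st[1:,4]>20].tolist())
P=np.array([[92,21,0],[92,-21,0],[92,21,12],[92,-21,12],[-45,14,0],[-45,-14,0],[-45,14,12],[-45,-14,12],[29,11,63],[-29,11,63],[29,-11,63],[-29,-11,63]])/1e3
Rs=R@np.diag([1,-1,-1]); W=(P-[0,0,.0221])@Rs.T+s['tool_pos']
print(np.c_[P*1e3,proj(W,K,d,V)].round(1))
ys,xs=np.nonzero(m[150:215,265:330]); 
for f,nm in((xs,'minx'),(-xs,'maxx'),(-ys,'maxy'),(ys-xs*0.5,'-'),(xs+ys,'tl')): i=np.argmin(f); print(nm,xs[i]+265,ys[i]+150)
E
```

```text
[[285, 172, 12, 15, 21], [298, 181, 8, 8, 21], [4, 229, 19, 24, 52]]
[[ 92.   21.    0.  269.4 175.8]
 [ 92.  -21.    0.  279.6 168.7]
 [ 92.   21.   12.  269.4 172.5]
 [ 92.  -21.   12.  279.6 165.4]
 [-45.   14.    0.  308.8 197.8]
 [-45.  -14.    0.  315.5 192.5]
 [-45.   14.   12.  309.1 194.5]
 [-45.  -14.   12.  315.8 189.2]
 [ 29.   11.   63.  289.3 166.6]
 [-29.   11.   63.  306.2 176.6]
 [ 29.  -11.   63.  294.8 162.7]
 [-29.  -11.   63.  311.7 172.5]]
minx 271 175
maxx 312 194
maxy 308 196
- 303 168
tl 272 174
```

Request:
apply_moves([
  {"x": 0, "y": 0, "z": 0.3, "rx": 0, "ry": 0, "rz": 0, "hand": 10},
  {"x": 0, "y": 0, "z": 0.3, "rx": 0, "ry": 0, "rz": 0, "hand": 10},
  {"x": 0, "y": 0, "z": 0.1, "rx": 0, "ry": 0, "rz": 0, "hand": 10},
  {"x": 0, "y": 0, "z": 0, "rx": 0, "ry": 0, "rz": 0, "hand": 10},
  {"x": 0, "y": 0, "z": 0, "rx": 0, "ry": 0, "rz": 0, "hand": 10},
  {"x": 0, "y": 0, "z": 0, "rx": 0, "ry": 0, "rz": 0, "hand": 10},
  {"x": 0, "y": 0, "z": 0, "rx": 0, "ry": 0, "rz": 0, "hand": 10},
  {"x": 0, "y": 0, "z": 0, "rx": 0, "ry": 0, "rz": 0, "hand": 10},
])

```text
time_s: 5.3
tool_pos: [0.4606, -0.0777, 0.0452]
ee_rot: [[1.0, -0.03, 0.002], [-0.03, -1.0, -0.001], [0.002, 0.001, -1.0]]
contact_force: [-0.3, 0.2, -1.5]
finger_gap: 0.249
grasp_force: 78.4
```

Request:
apply_moves([
  {"x": 0.08, "y": 0, "z": 0.02, "rx": 0, "ry": 0, "rz": 0, "hand": 10},
  {"x": 0.06, "y": 0, "z": 0, "rx": 0, "ry": 0, "rz": 0, "hand": 10},
  {"x": 0.04, "y": 0, "z": 0, "rx": 0, "ry": 0, "rz": 0, "hand": 10},
  {"x": 0.04, "y": 0, "z": 0, "rx": 0, "ry": 0, "rz": 0, "hand": 10},
  {"x": 0.04, "y": 0, "z": 0, "rx": 0, "ry": 0, "rz": 0, "hand": 10},
  {"x": 0.04, "y": 0, "z": 0, "rx": 0, "ry": 0, "rz": 0, "hand": 10},
  {"x": 0.03, "y": 0, "z": 0, "rx": 0, "ry": 0, "rz": 0, "hand": 10},
  {"x": 0.03, "y": 0, "z": 0, "rx": 0, "ry": 0, "rz": 0, "hand": 10},
])

```text
time_s: 6.1
tool_pos: [0.4959, -0.0785, 0.0421]
ee_rot: [[1.0, -0.03, -0.001], [-0.03, -1.0, 0.0], [-0.001, -0.0, -1.0]]
contact_force: [-2.0, -0.1, -1.8]
finger_gap: 0.25
grasp_force: 78.3
```

Request:
apply_moves([
  {"x": 0.02, "y": 0, "z": 0, "rx": 0, "ry": 0, "rz": 0, "hand": 10},
  {"x": 0.02, "y": 0, "z": 0, "rx": 0, "ry": 0, "rz": 0, "hand": 10},
  {"x": 0.02, "y": 0, "z": 0, "rx": 0, "ry": 0, "rz": 0, "hand": 10},
  {"x": 0.02, "y": 0, "z": 0, "rx": 0, "ry": 0, "rz": 0, "hand": 10},
  {"x": 0.01, "y": 0, "z": 0, "rx": 0, "ry": 0, "rz": 0, "hand": 10},
  {"x": 0, "y": 0, "z": 0, "rx": 0, "ry": 0, "rz": 0, "hand": 10},
  {"x": 0, "y": 0, "z": 0, "rx": 0, "ry": 0, "rz": 0, "hand": 10},
  {"x": 0, "y": 0, "z": 0, "rx": 0, "ry": 0, "rz": 0, "hand": 10},
])

```text
time_s: 6.9
tool_pos: [0.5048, -0.0788, 0.0423]
ee_rot: [[1.0, -0.03, -0.0], [-0.03, -1.0, 0.0], [-0.0, -0.0, -1.0]]
contact_force: [-3.3, -0.1, -1.9]
finger_gap: 0.247
grasp_force: 78.4
```

```bash
python3 - <<'E'
from h import *
to(.461+.044,-.0793,.0435,-.0294)
p,K,d,V=grab('side'); 
b=p[130:240,220:350]; cv2.imwrite('pics/push.png',cv2.resize(b,(780,590),interpolation=2)[:,:,::-1])
E
```

```text
t 6.9 pos [ 0.5048 -0.0788  0.0423] yaw -0.0298 F [-3.3 -0.1 -1.9] gap 21.1 grip 78.4
units xyz [ 0.002  0.005 -0.012] rz -0.0001 tilt [-2.e-04  1.e-04 -1.e+00]
```

View pics/push.png

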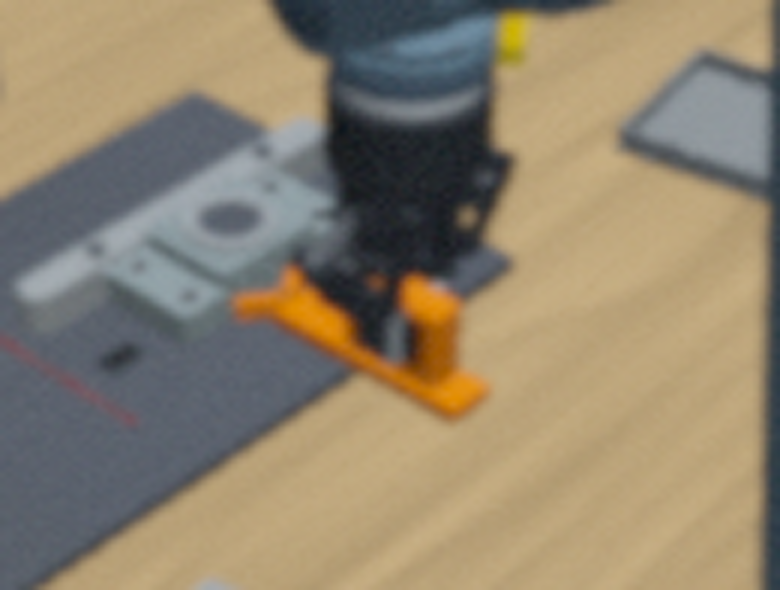

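The housing is nearly parallel to the fence, with its lead-near corner at (185,320). The force is only 3 N, so I'll keep pushing in small steps until the force rises.

Request:
apply_moves([
  {"x": 0.015, "y": 0, "z": 0, "rx": 0, "ry": 0, "rz": 0, "hand": 10},
  {"x": 0.015, "y": 0, "z": 0, "rx": 0, "ry": 0, "rz": 0, "hand": 10},
  {"x": 0.01, "y": 0, "z": 0, "rx": 0, "ry": 0, "rz": 0, "hand": 10},
  {"x": 0, "y": 0, "z": 0, "rx": 0, "ry": 0, "rz": 0, "hand": 10},
  {"x": 0, "y": 0, "z": 0, "rx": 0, "ry": 0, "rz": 0, "hand": 10},
  {"x": 0, "y": 0, "z": 0, "rx": 0, "ry": 0, "rz": 0, "hand": 10},
  {"x": 0, "y": 0, "z": 0, "rx": 0, "ry": 0, "rz": 0, "hand": 10},
  {"x": 0, "y": 0, "z": 0, "rx": 0, "ry": 0, "rz": 0, "hand": 10},
])

```text
time_s: 7.75
tool_pos: [0.5054, -0.0784, 0.0411]
ee_rot: [[1.0, -0.029, -0.009], [-0.029, -1.0, 0.002], [-0.009, -0.001, -1.0]]
contact_force: [-14.6, -0.1, 3.6]
finger_gap: 0.249
grasp_force: 79.7
```

Request:
apply_moves([
  {"x": -0.1, "y": 0, "z": 0, "rx": 0, "ry": 0, "rz": 0, "hand": 10},
  {"x": -0.2, "y": 0, "z": 0, "rx": 0, "ry": 0, "rz": 0, "hand": 10},
  {"x": 0, "y": 0.28, "z": 0, "rx": 0, "ry": 0, "rz": 0, "hand": 10},
  {"x": 0, "y": 0.28, "z": 0, "rx": 0, "ry": 0, "rz": 0, "hand": 10},
  {"x": 0, "y": 0.28, "z": 0, "rx": 0, "ry": 0, "rz": 0, "hand": 10},
  {"x": 0, "y": 0.28, "z": 0, "rx": 0, "ry": 0, "rz": 0, "hand": 10},
  {"x": 0, "y": 0.28, "z": 0, "rx": 0, "ry": 0, "rz": 0, "hand": 10},
  {"x": 0, "y": 0, "z": 0, "rx": 0, "ry": 0, "rz": -0.0208, "hand": 10},
])

```text
time_s: 8.55
tool_pos: [0.4763, -0.2221, 0.0438]
ee_rot: [[0.995, 0.101, 0.005], [0.101, -0.995, -0.004], [0.004, 0.004, -1.0]]
contact_force: [-0.0, -0.0, -1.4]
finger_gap: 0.248
grasp_force: 78.7
```

Request:
apply_moves([
  {"x": 0, "y": 0, "z": 0, "rx": 0, "ry": 0, "rz": -0.0208, "hand": 10},
  {"x": 0, "y": 0, "z": 0, "rx": 0, "ry": 0, "rz": -0.0208, "hand": 10},
  {"x": 0, "y": 0, "z": 0, "rx": 0, "ry": 0, "rz": -0.0209, "hand": 10},
  {"x": 0, "y": 0, "z": 0, "rx": 0, "ry": 0, "rz": -0.0209, "hand": 10},
  {"x": 0, "y": 0, "z": 0, "rx": 0, "ry": 0, "rz": -0.0208, "hand": 10},
  {"x": 0, "y": 0, "z": 0, "rx": 0, "ry": 0, "rz": 0, "hand": 10},
  {"x": 0, "y": 0, "z": 0, "rx": 0, "ry": 0, "rz": 0, "hand": 10},
  {"x": 0, "y": 0, "z": 0, "rx": 0, "ry": 0, "rz": 0, "hand": 10},
])

```text
time_s: 9.35
tool_pos: [0.475, -0.2182, 0.0425]
ee_rot: [[0.729, 0.684, 0.001], [0.684, -0.729, -0.001], [0.0, 0.001, -1.0]]
contact_force: [0.0, -0.1, -0.4]
finger_gap: 0.249
grasp_force: 78.7
```

```bash
cat >> h.py <<'E'
TH=-.02937; T0=np.array([.6209,.0275]); RS=np.array([[np.cos(TH),-np.sin(TH)],[np.sin(TH),np.cos(TH)]])
def sc(w): return (np.atleast_2d(w)[:,:2]-T0)@RS*1e3
def toS(x,y,z,yaw):  # scanner frame mm, TCP
    w=RS@np.array([x,y])/1e3+T0; print('TCP scanner',sc(manip.get_state()['tool_pos']).round(1)); to(w[0],w[1],z,yaw+TH)
E
python3 - <<'E'
from h import *
toS(-94,-249,.0425,.785)
out=[]
p,K,d,V=grab('top'); a=cv2.resize(p[135:200,260:350],(520,375),interpolation=2)
p2,K2,d2,V2=grab('side'); b=cv2.resize(p2[140:205,220:310],(520,375),interpolation=2)
cv2.imwrite('pics/sq.png',np.vstack([a,b])[:600,:,::-1]) if 0 else cv2.imwrite('pics/sq.png',np.hstack([cv2.resize(a,(400,290)),cv2.resize(b,(400,290))])[:,:,::-1])
print(proj(np.c_[(np.array([[35,-56],[35,-176],[-21,-176],[-21,-56]])/1e3)@RS.T+T0,np.full(4,.04)],K,d,V).round(1).tolist())
E
```

```text
TCP scanner [[-138.6 -249.9]]
t 9.35 pos [ 0.475  -0.2182  0.0425] yaw 0.7537 F [ 0.  -0.1 -0.4] gap 21.2 grip 78.7
units xyz [0.322 0.308 0.001] rz -0.0003 tilt [ 9.e-04 -5.e-04 -1.e+00]
[[281.5, 152.0], [321.5, 152.4], [321.7, 170.5], [281.4, 170.1]]
```

View pics/sq.png

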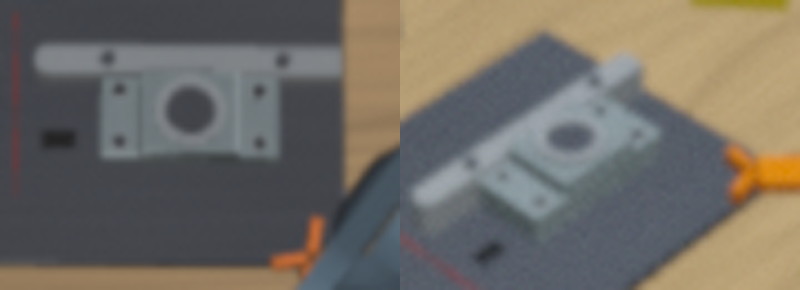

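The housing is square and flush, with its trailing-near corner in the left panel at (279,158), which puts its trailing end at about scanner y −179. I'm moving to just behind that corner.

Request:
apply_moves([
  {"x": 0.11, "y": 0.11, "z": 0, "rx": 0, "ry": 0, "rz": 0, "hand": 10},
  {"x": 0.12, "y": 0.12, "z": 0, "rx": 0, "ry": 0, "rz": 0, "hand": 10},
  {"x": 0.1, "y": 0.1, "z": 0, "rx": 0, "ry": 0, "rz": 0, "hand": 10},
  {"x": 0.04, "y": 0, "z": 0, "rx": 0, "ry": 0, "rz": 0, "hand": 10},
  {"x": 0.05, "y": 0, "z": 0, "rx": 0, "ry": 0, "rz": 0, "hand": 10},
  {"x": 0.05, "y": 0, "z": 0, "rx": 0, "ry": 0, "rz": 0, "hand": 10},
  {"x": 0, "y": 0, "z": 0, "rx": 0, "ry": 0, "rz": 0, "hand": 10},
  {"x": 0, "y": 0, "z": 0, "rx": 0, "ry": 0, "rz": 0, "hand": 10},
])

```text
time_s: 10.25
tool_pos: [0.5313, -0.2096, 0.0422]
ee_rot: [[0.728, 0.686, -0.0], [0.686, -0.728, 0.0], [-0.0, -0.0, -1.0]]
contact_force: [0.5, -0.2, -1.4]
finger_gap: 0.244
grasp_force: 78.7
```

```bash
python3 - <<'E'
from h import *
toS(-76.3,-234.5,.0425,.785)
p,K,d,V=grab('top'); a=p[135:200,260:350]
p2,K2,d2,V2=grab('side'); b=p2[140:205,220:310]
cv2.imwrite('pics/seat.png',np.hstack([cv2.resize(a,(400,290),interpolation=2),cv2.resize(b,(400,290),interpolation=2)])[:,:,::-1])
E
```

```text
TCP scanner [[ -82.6 -239.6]]
t 10.25 pos [ 0.5313 -0.2096  0.0422] yaw 0.7557 F [ 0.5 -0.2 -1.4] gap 20.8 grip 78.7
units xyz [ 0.081  0.009 -0.003] rz 0.0 tilt [-3.e-04  1.e-04 -1.e+00]
```

View pics/seat.png

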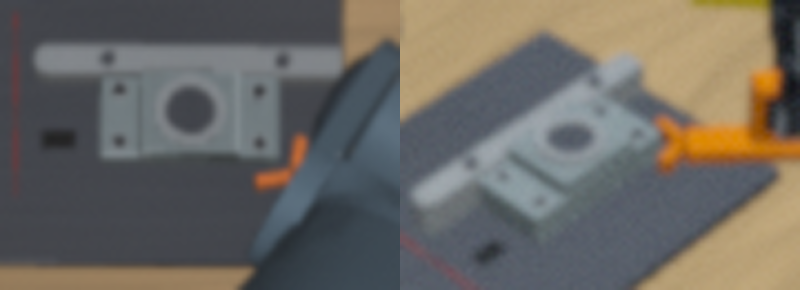

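The notch is lined up with the corner at left-panel (285,165). I'll advance the last 8 mm and seat it.

Request:
apply_moves([
  {"x": 0.03, "y": 0.004, "z": 0, "rx": 0, "ry": 0, "rz": 0, "hand": 10},
  {"x": 0.03, "y": 0.005, "z": 0, "rx": 0, "ry": 0, "rz": 0, "hand": 10},
  {"x": 0.02, "y": 0, "z": 0, "rx": 0, "ry": 0, "rz": 0, "hand": 10},
  {"x": 0, "y": 0, "z": 0, "rx": 0, "ry": 0, "rz": 0, "hand": 10},
  {"x": 0, "y": 0, "z": 0, "rx": 0, "ry": 0, "rz": 0, "hand": 10},
  {"x": 0, "y": 0, "z": 0, "rx": 0, "ry": 0, "rz": 0, "hand": 10},
  {"x": 0, "y": 0, "z": 0, "rx": 0, "ry": 0, "rz": 0, "hand": 10},
  {"x": 0, "y": 0, "z": 0, "rx": 0, "ry": 0, "rz": 0, "hand": 10},
])

```text
time_s: 11.15
tool_pos: [0.538, -0.205, 0.0423]
ee_rot: [[0.728, 0.686, 0.0], [0.686, -0.728, -0.0], [-0.0, 0.0, -1.0]]
contact_force: [0.2, 0.1, -1.1]
finger_gap: 0.251
grasp_force: 78.7
```

```bash
python3 - <<'E'
from h import *
toS(-76.3,-234.5,.0425,.785); print(RS.T@manip.get_state()['contact_force'][:2])
E
```

```text
TCP scanner [[ -76.  -234.8]]
t 11.15 pos [ 0.538  -0.205   0.0423] yaw 0.7556 F [ 0.2  0.1 -1.1] gap 21.4 grip 78.7
units xyz [ 0.    -0.004 -0.002] rz -0.0 tilt [ 0. -0. -1.]
[0.23808728 0.06329372]
```

Request:
apply_moves([
  {"x": 0.01, "y": -0.006, "z": 0, "rx": 0, "ry": 0, "rz": 0, "hand": 10},
  {"x": 0.01, "y": -0.006, "z": 0, "rx": 0, "ry": 0, "rz": 0, "hand": 10},
  {"x": 0.01, "y": -0.006, "z": 0, "rx": 0, "ry": 0, "rz": 0, "hand": 10},
  {"x": 0.01, "y": -0.006, "z": 0, "rx": 0, "ry": 0, "rz": 0, "hand": 10},
  {"x": 0.007, "y": -0.007, "z": 0, "rx": 0, "ry": 0, "rz": 0, "hand": 10},
  {"x": 0.007, "y": -0.007, "z": 0, "rx": 0, "ry": 0, "rz": 0, "hand": 10},
  {"x": 0.007, "y": -0.007, "z": 0, "rx": 0, "ry": 0, "rz": 0, "hand": 10},
  {"x": 0.007, "y": -0.007, "z": 0, "rx": 0, "ry": 0, "rz": 0, "hand": 10},
])

```text
time_s: 11.95
tool_pos: [0.5385, -0.1975, 0.0422]
ee_rot: [[0.728, 0.686, -0.002], [0.686, -0.728, -0.002], [-0.003, -0.0, -1.0]]
contact_force: [-5.7, -5.1, -0.5]
finger_gap: 0.25
grasp_force: 78.9
```

```bash
python3 - <<'E'
from h import *
toS(-75.3,-228,.0425,.785); print(RS.T@manip.get_state()['contact_force'][:2])
E
```

```text
TCP scanner [[ -75.7 -227.3]]
t 11.95 pos [ 0.5385 -0.1975  0.0422] yaw 0.756 F [-5.7 -5.1 -0.5] gap 21.3 grip 78.9
units xyz [-0.002  0.008 -0.003] rz 0.0001 tilt [-0.0022 -0.0017 -1.    ]
[-5.57208365 -5.30788017]
```

Request:
apply_moves([
  {"x": 0.017, "y": -0.025, "z": 0, "rx": 0, "ry": 0, "rz": 0, "hand": 10},
  {"x": 0.028, "y": -0.028, "z": 0, "rx": 0, "ry": 0, "rz": 0, "hand": 10},
  {"x": 0.028, "y": -0.028, "z": 0, "rx": 0, "ry": 0, "rz": 0, "hand": 10},
  {"x": 0.028, "y": -0.028, "z": 0, "rx": 0, "ry": 0, "rz": 0, "hand": 10},
  {"x": 0.028, "y": -0.028, "z": 0, "rx": 0, "ry": 0, "rz": 0, "hand": 10},
  {"x": 0.028, "y": -0.028, "z": 0, "rx": 0, "ry": 0, "rz": 0, "hand": 10},
  {"x": 0.028, "y": -0.028, "z": 0, "rx": 0, "ry": 0, "rz": 0, "hand": 10},
  {"x": 0.028, "y": -0.028, "z": 0, "rx": 0, "ry": 0, "rz": 0, "hand": 10},
])

```text
time_s: 12.75
tool_pos: [0.5394, -0.1653, 0.0421]
ee_rot: [[0.728, 0.686, -0.001], [0.686, -0.728, 0.0], [-0.001, -0.001, -1.0]]
contact_force: [-3.2, -3.6, -1.5]
finger_gap: 0.247
grasp_force: 78.8
```

```bash
python3 - <<'E'
from h import *
toS(-75.7,-228,.0425,.785); print(RS.T@manip.get_state()['contact_force'][:2])
E
```

```text
TCP scanner [[ -75.8 -195.1]]
t 12.75 pos [ 0.5394 -0.1653  0.0421] yaw 0.7561 F [-3.2 -3.6 -1.5] gap 21.1 grip 78.8
units xyz [-0.232  0.233 -0.004] rz 0.0001 tilt [-1.e-03  1.e-04 -1.e+00]
[-3.11300588 -3.69115345]
```

Request:
apply_moves([
  {"x": 0.028, "y": -0.028, "z": 0, "rx": 0, "ry": 0, "rz": 0, "hand": 10},
  {"x": 0.028, "y": -0.028, "z": 0, "rx": 0, "ry": 0, "rz": 0, "hand": 10},
  {"x": 0.028, "y": -0.028, "z": 0, "rx": 0, "ry": 0, "rz": 0, "hand": 10},
  {"x": 0.028, "y": -0.028, "z": 0, "rx": 0, "ry": 0, "rz": 0, "hand": 10},
  {"x": 0.028, "y": -0.028, "z": 0, "rx": 0, "ry": 0, "rz": 0, "hand": 10},
  {"x": 0.028, "y": -0.028, "z": 0, "rx": 0, "ry": 0, "rz": 0, "hand": 10},
  {"x": 0.028, "y": -0.028, "z": 0, "rx": 0, "ry": 0, "rz": 0, "hand": 10},
  {"x": 0.028, "y": -0.028, "z": 0, "rx": 0, "ry": 0, "rz": 0, "hand": 10},
])

```text
time_s: 13.55
tool_pos: [0.5403, -0.1336, 0.0421]
ee_rot: [[0.728, 0.686, -0.001], [0.686, -0.728, 0.0], [-0.001, -0.001, -1.0]]
contact_force: [-3.6, -2.9, -2.0]
finger_gap: 0.248
grasp_force: 78.8
```

```bash
python3 - <<'E'
from h import *
toS(-75.7,-228,.0425,.785); print(RS.T@manip.get_state()['contact_force'][:2])
E
```

```text
TCP scanner [[ -75.8 -163.4]]
t 13.55 pos [ 0.5403 -0.1336  0.0421] yaw 0.756 F [-3.6 -2.9 -2. ] gap 21.2 grip 78.8
units xyz [-0.456  0.457 -0.005] rz 0.0001 tilt [-1.e-03  2.e-04 -1.e+00]
[-3.4951884  -2.99648079]
```

Request:
apply_moves([
  {"x": 0.026, "y": -0.03, "z": 0, "rx": 0, "ry": 0, "rz": 0, "hand": 10},
  {"x": 0.028, "y": -0.028, "z": 0, "rx": 0, "ry": 0, "rz": 0, "hand": 10},
  {"x": 0.028, "y": -0.028, "z": 0, "rx": 0, "ry": 0, "rz": 0, "hand": 10},
  {"x": 0.028, "y": -0.028, "z": 0, "rx": 0, "ry": 0, "rz": 0, "hand": 10},
  {"x": 0.028, "y": -0.028, "z": 0, "rx": 0, "ry": 0, "rz": 0, "hand": 10},
  {"x": 0.028, "y": -0.028, "z": 0, "rx": 0, "ry": 0, "rz": 0, "hand": 10},
  {"x": 0.028, "y": -0.028, "z": 0, "rx": 0, "ry": 0, "rz": 0, "hand": 10},
  {"x": 0.028, "y": -0.028, "z": 0, "rx": 0, "ry": 0, "rz": 0, "hand": 10},
])

```text
time_s: 14.35
tool_pos: [0.5412, -0.1021, 0.0422]
ee_rot: [[0.728, 0.686, -0.0], [0.686, -0.728, 0.0], [-0.0, -0.0, -1.0]]
contact_force: [-4.2, -2.7, -2.2]
finger_gap: 0.25
grasp_force: 78.7
```

```bash
python3 - <<'E'
from h import *
toS(-75.7,-228,.0425,.785); print(RS.T@manip.get_state()['contact_force'][:2])
E
```

```text
TCP scanner [[ -75.8 -131.9]]
t 14.35 pos [ 0.5412 -0.1021  0.0422] yaw 0.7556 F [-4.2 -2.7 -2.2] gap 21.3 grip 78.7
units xyz [-0.678  0.68  -0.003] rz -0.0 tilt [-4.e-04  0.e+00 -1.e+00]
[-4.0807976  -2.79038082]
```

Request:
apply_moves([
  {"x": 0.026, "y": -0.03, "z": 0, "rx": 0, "ry": 0, "rz": 0, "hand": 10},
  {"x": 0.027, "y": -0.029, "z": 0, "rx": 0, "ry": 0, "rz": 0, "hand": 10},
  {"x": 0.028, "y": -0.028, "z": 0, "rx": 0, "ry": 0, "rz": 0, "hand": 10},
  {"x": 0.028, "y": -0.028, "z": 0, "rx": 0, "ry": 0, "rz": 0, "hand": 10},
  {"x": 0.028, "y": -0.028, "z": 0, "rx": 0, "ry": 0, "rz": 0, "hand": 10},
  {"x": 0.028, "y": -0.028, "z": 0, "rx": 0, "ry": 0, "rz": 0, "hand": 10},
  {"x": 0.028, "y": -0.028, "z": 0, "rx": 0, "ry": 0, "rz": 0, "hand": 10},
  {"x": 0.028, "y": -0.028, "z": 0, "rx": 0, "ry": 0, "rz": 0, "hand": 10},
])

```text
time_s: 15.15
tool_pos: [0.542, -0.0704, 0.0424]
ee_rot: [[0.728, 0.686, 0.0], [0.686, -0.728, 0.0], [0.0, 0.0, -1.0]]
contact_force: [-1.5, -1.8, -3.8]
finger_gap: 0.249
grasp_force: 78.6
```

```bash
python3 - <<'E'
from h import *
toS(-75.7,-228,.0425,.785); print(RS.T@manip.get_state()['contact_force'][:2])
p,K,d,V=grab('top'); a=p[125:200,195:345]
p2,K2,d2,V2=grab('side'); b=p2[140:260,140:300]
cv2.imwrite('pics/mid.png',np.vstack([cv2.resize(a,(600,300),interpolation=2),cv2.resize(b,(400,300),interpolation=2)[:,:,:].repeat(1,0) if 0 else cv2.copyMakeBorder(cv2.resize(b,(400,300),interpolation=2),0,0,0,200,0)])[:,:,::-1])
E
```

```text
TCP scanner [[ -76.  -100.2]]
t 15.15 pos [ 0.542  -0.0704  0.0424] yaw 0.7555 F [-1.5 -1.8 -3.8] gap 21.3 grip 78.6
units xyz [-0.901  0.906 -0.002] rz -0.0 tilt [ 3.e-04  1.e-04 -1.e+00]
[-1.47298335 -1.88731211]
```

View pics/mid.png

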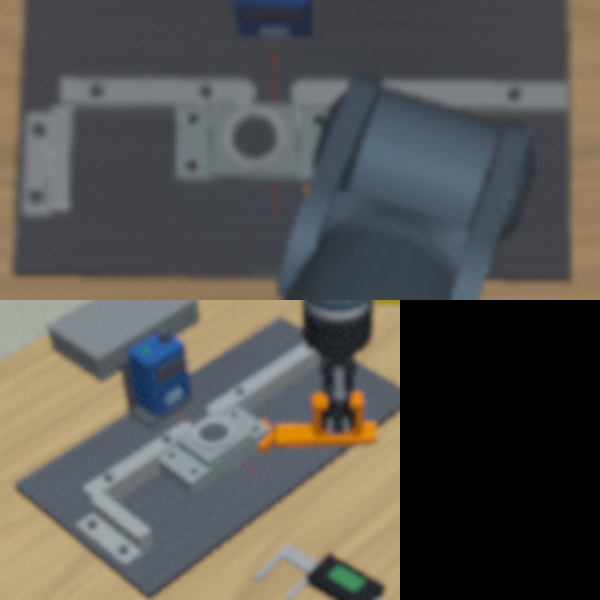

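The housing is flush at mid-crossing, with its lead end at picture (178,150) and the fence edge straight along it. Press forces are low and balanced, so I'll continue.

Request:
apply_moves([
  {"x": 0.028, "y": -0.028, "z": 0, "rx": 0, "ry": 0, "rz": 0, "hand": 10},
  {"x": 0.028, "y": -0.028, "z": 0, "rx": 0, "ry": 0, "rz": 0, "hand": 10},
  {"x": 0.028, "y": -0.028, "z": 0, "rx": 0, "ry": 0, "rz": 0, "hand": 10},
  {"x": 0.028, "y": -0.028, "z": 0, "rx": 0, "ry": 0, "rz": 0, "hand": 10},
  {"x": 0.028, "y": -0.028, "z": 0, "rx": 0, "ry": 0, "rz": 0, "hand": 10},
  {"x": 0.028, "y": -0.028, "z": 0, "rx": 0, "ry": 0, "rz": 0, "hand": 10},
  {"x": 0.028, "y": -0.028, "z": 0, "rx": 0, "ry": 0, "rz": 0, "hand": 10},
  {"x": 0.028, "y": -0.028, "z": 0, "rx": 0, "ry": 0, "rz": 0, "hand": 10},
])

```text
time_s: 16.05
tool_pos: [0.5429, -0.0388, 0.0423]
ee_rot: [[0.728, 0.686, 0.0], [0.686, -0.728, 0.0], [0.0, 0.0, -1.0]]
contact_force: [-1.2, -2.5, -2.4]
finger_gap: 0.248
grasp_force: 78.5
```

```bash
python3 - <<'E'
from h import *
toS(-75.7,-228,.0425,.785); print(RS.T@manip.get_state()['contact_force'][:2])
E
```

```text
TCP scanner [[-76.  -68.6]]
t 16.05 pos [ 0.5429 -0.0388  0.0423] yaw 0.7556 F [-1.2 -2.5 -2.4] gap 21.2 grip 78.5
units xyz [-1.125  1.13  -0.002] rz -0.0 tilt [ 1.e-04  0.e+00 -1.e+00]
[-1.10370914 -2.53989303]
```

Request:
apply_moves([
  {"x": 0.028, "y": -0.028, "z": 0, "rx": 0, "ry": 0, "rz": 0, "hand": 10},
  {"x": 0.028, "y": -0.028, "z": 0, "rx": 0, "ry": 0, "rz": 0, "hand": 10},
  {"x": 0.028, "y": -0.028, "z": 0, "rx": 0, "ry": 0, "rz": 0, "hand": 10},
  {"x": 0.028, "y": -0.028, "z": 0, "rx": 0, "ry": 0, "rz": 0, "hand": 10},
  {"x": 0.028, "y": -0.028, "z": 0, "rx": 0, "ry": 0, "rz": 0, "hand": 10},
  {"x": 0.028, "y": -0.028, "z": 0, "rx": 0, "ry": 0, "rz": 0, "hand": 10},
  {"x": 0.028, "y": -0.028, "z": 0, "rx": 0, "ry": 0, "rz": 0, "hand": 10},
  {"x": 0.028, "y": -0.028, "z": 0, "rx": 0, "ry": 0, "rz": 0, "hand": 10},
])

```text
time_s: 16.85
tool_pos: [0.5438, -0.0071, 0.0423]
ee_rot: [[0.728, 0.686, 0.0], [0.686, -0.728, 0.0], [0.0, 0.0, -1.0]]
contact_force: [-0.4, -1.5, -2.1]
finger_gap: 0.251
grasp_force: 78.5
```

```bash
python3 - <<'E'
from h import *
toS(-75.7,-228,.0425,.785); print(RS.T@manip.get_state()['contact_force'][:2])
E
```

```text
TCP scanner [[-76.1 -36.9]]
t 16.85 pos [ 0.5438 -0.0071  0.0423] yaw 0.7557 F [-0.4 -1.5 -2.1] gap 21.4 grip 78.5
units xyz [-1.348  1.355 -0.002] rz 0.0 tilt [ 0.  0. -1.]
[-0.35087057 -1.4971317 ]
```

Request:
apply_moves([
  {"x": 0.023, "y": -0.019, "z": 0, "rx": 0, "ry": 0, "rz": 0, "hand": 10},
  {"x": 0.022, "y": -0.02, "z": 0, "rx": 0, "ry": 0, "rz": 0, "hand": 10},
  {"x": 0.014, "y": -0.014, "z": 0, "rx": 0, "ry": 0, "rz": 0, "hand": 10},
  {"x": 0.01, "y": -0.01, "z": 0, "rx": 0, "ry": 0, "rz": 0, "hand": 10},
  {"x": 0.01, "y": -0.01, "z": 0, "rx": 0, "ry": 0, "rz": 0, "hand": 10},
  {"x": 0.007, "y": -0.007, "z": 0, "rx": 0, "ry": 0, "rz": 0, "hand": 10},
  {"x": 0, "y": 0, "z": 0, "rx": 0, "ry": 0, "rz": 0, "hand": 10},
  {"x": 0, "y": 0, "z": 0, "rx": 0, "ry": 0, "rz": 0, "hand": 10},
])

```text
time_s: 17.65
tool_pos: [0.5442, 0.004, 0.0423]
ee_rot: [[0.728, 0.686, -0.001], [0.686, -0.728, -0.001], [-0.001, -0.0, -1.0]]
contact_force: [-3.5, -3.6, -0.3]
finger_gap: 0.247
grasp_force: 78.8
```

```bash
python3 - <<'E'
from h import *
toS(-75.7,-228,.0425,.785); print(RS.T@manip.get_state()['contact_force'][:2])
E
```

```text
TCP scanner [[-76.  -25.7]]
t 17.65 pos [0.5442 0.004  0.0423] yaw 0.7558 F [-3.5 -3.6 -0.3] gap 21.1 grip 78.8
units xyz [-1.428e+00  1.433e+00 -1.000e-03] rz 0.0 tilt [-1.2e-03 -6.0e-04 -1.0e+00]
[-3.4152711  -3.67082315]
```

Request:
apply_moves([
  {"x": 0.007, "y": -0.007, "z": 0, "rx": 0, "ry": 0, "rz": 0, "hand": 10},
  {"x": 0.007, "y": -0.007, "z": 0, "rx": 0, "ry": 0, "rz": 0, "hand": 10},
  {"x": 0.007, "y": -0.007, "z": 0, "rx": 0, "ry": 0, "rz": 0, "hand": 10},
  {"x": 0, "y": 0, "z": 0, "rx": 0, "ry": 0, "rz": 0, "hand": 10},
  {"x": 0, "y": 0, "z": 0, "rx": 0, "ry": 0, "rz": 0, "hand": 10},
  {"x": 0, "y": 0, "z": 0, "rx": 0, "ry": 0, "rz": 0, "hand": 10},
  {"x": 0, "y": 0, "z": 0, "rx": 0, "ry": 0, "rz": 0, "hand": 10},
  {"x": 0, "y": 0, "z": 0, "rx": 0, "ry": 0, "rz": 0, "hand": 10},
])

```text
time_s: 18.45
tool_pos: [0.5443, 0.0069, 0.0423]
ee_rot: [[0.728, 0.686, -0.001], [0.686, -0.728, -0.001], [-0.001, -0.0, -1.0]]
contact_force: [-2.3, -3.1, 0.2]
finger_gap: 0.246
grasp_force: 78.9
```

Request:
apply_moves([
  {"x": 0.007, "y": -0.007, "z": 0, "rx": 0, "ry": 0, "rz": 0, "hand": 10},
  {"x": 0.007, "y": -0.007, "z": 0, "rx": 0, "ry": 0, "rz": 0, "hand": 10},
  {"x": 0.007, "y": -0.007, "z": 0, "rx": 0, "ry": 0, "rz": 0, "hand": 10},
  {"x": 0, "y": 0, "z": 0, "rx": 0, "ry": 0, "rz": 0, "hand": 10},
  {"x": 0, "y": 0, "z": 0, "rx": 0, "ry": 0, "rz": 0, "hand": 10},
  {"x": 0, "y": 0, "z": 0, "rx": 0, "ry": 0, "rz": 0, "hand": 10},
  {"x": 0, "y": 0, "z": 0, "rx": 0, "ry": 0, "rz": 0, "hand": 10},
  {"x": 0, "y": 0, "z": 0, "rx": 0, "ry": 0, "rz": 0, "hand": 10},
])

```text
time_s: 19.25
tool_pos: [0.5442, 0.0075, 0.0427]
ee_rot: [[0.728, 0.686, -0.002], [0.686, -0.728, -0.005], [-0.005, 0.002, -1.0]]
contact_force: [-7.7, -13.9, 1.6]
finger_gap: 0.248
grasp_force: 79.2
```

```bash
python3 - <<'E'
from h import *
toS(-75.7,-228,.0425,.785); print(RS.T@manip.get_state()['contact_force'][:2])
E
```

```text
TCP scanner [[-76.1 -22.2]]
t 19.25 pos [0.5442 0.0075 0.0427] yaw 0.7554 F [ -7.7 -13.9   1.6] gap 21.2 grip 79.2
units xyz [-1.451  1.459  0.012] rz -0.0 tilt [-0.0022 -0.0048 -1.    ]
[ -7.30693433 -14.15205854]
```

Home: the force rose to 14 N with motion stopped. I'll back off along the stick axis and lift.

Request:
apply_moves([
  {"x": -0.03, "y": 0, "z": 0, "rx": 0, "ry": 0, "rz": 0, "hand": 10},
  {"x": -0.1, "y": 0, "z": 0, "rx": 0, "ry": 0, "rz": 0, "hand": 10},
  {"x": -0.2, "y": 0, "z": 0, "rx": 0, "ry": 0, "rz": 0, "hand": 10},
  {"x": -0.2, "y": 0, "z": -0.1, "rx": 0, "ry": 0, "rz": 0, "hand": 10},
  {"x": 0, "y": 0, "z": -0.3, "rx": 0, "ry": 0, "rz": 0, "hand": 10},
  {"x": 0, "y": 0, "z": -0.3, "rx": 0, "ry": 0, "rz": 0, "hand": 10},
  {"x": 0, "y": 0, "z": 0, "rx": 0, "ry": 0, "rz": 0, "hand": 10},
  {"x": 0, "y": 0, "z": 0, "rx": 0, "ry": 0, "rz": 0, "hand": 10},
])

```text
time_s: 20.05
tool_pos: [0.5065, -0.026, 0.1129]
ee_rot: [[0.728, 0.686, 0.002], [0.686, -0.728, 0.0], [0.002, 0.001, -1.0]]
contact_force: [0.4, 0.6, -2.2]
finger_gap: 0.245
grasp_force: 78.9
```

```bash
python3 - <<'E'
from h import *
to(.4477,-.3815,.0261,.1223)
E
```

```text
t 20.05 pos [ 0.5065 -0.026   0.1129] yaw 0.7557 F [ 0.4  0.6 -2.2] gap 20.9 grip 78.9
units xyz [-2.867  2.183  0.866] rz 0.1008 tilt [ 2.1e-03  1.0e-04 -1.0e+00]
```

Request:
apply_moves([
  {"x": 0, "y": 0, "z": 0, "rx": 0, "ry": 0, "rz": 0.0202, "hand": 10},
  {"x": 0, "y": 0, "z": 0, "rx": 0, "ry": 0, "rz": 0.0202, "hand": 10},
  {"x": 0, "y": 0, "z": 0, "rx": 0, "ry": 0, "rz": 0.0202, "hand": 10},
  {"x": 0, "y": 0, "z": 0, "rx": 0, "ry": 0, "rz": 0.0201, "hand": 10},
  {"x": 0, "y": 0, "z": 0, "rx": 0, "ry": 0, "rz": 0.0201, "hand": 10},
  {"x": -0.1, "y": 0.36, "z": 0, "rx": 0, "ry": 0, "rz": 0, "hand": 10},
  {"x": -0.1, "y": 0.36, "z": 0, "rx": 0, "ry": 0, "rz": 0, "hand": 10},
  {"x": -0.1, "y": 0.36, "z": 0, "rx": 0, "ry": 0, "rz": 0, "hand": 10},
])

```text
time_s: 20.85
tool_pos: [0.4882, -0.1371, 0.1104]
ee_rot: [[0.992, 0.123, -0.003], [0.123, -0.992, 0.002], [-0.002, -0.002, -1.0]]
contact_force: [0.7, 0.2, -0.7]
finger_gap: 0.245
grasp_force: 78.9
```

Request:
apply_moves([
  {"x": -0.12, "y": 0.39, "z": 0, "rx": 0, "ry": 0, "rz": 0, "hand": 10},
  {"x": -0.12, "y": 0.39, "z": 0, "rx": 0, "ry": 0, "rz": 0, "hand": 10},
  {"x": -0.12, "y": 0.39, "z": 0, "rx": 0, "ry": 0, "rz": 0, "hand": 10},
  {"x": -0.12, "y": 0.4, "z": 0, "rx": 0, "ry": 0, "rz": 0, "hand": 10},
  {"x": -0.12, "y": 0.4, "z": 0, "rx": 0, "ry": 0, "rz": 0, "hand": 10},
  {"x": -0.12, "y": 0.4, "z": 0, "rx": 0, "ry": 0, "rz": 0, "hand": 10},
  {"x": 0, "y": 0, "z": 0, "rx": 0, "ry": 0, "rz": 0, "hand": 10},
  {"x": 0, "y": 0, "z": 0, "rx": 0, "ry": 0, "rz": 0, "hand": 10},
])

```text
time_s: 21.65
tool_pos: [0.4461, -0.3805, 0.1103]
ee_rot: [[0.993, 0.12, -0.002], [0.12, -0.993, 0.003], [-0.001, -0.003, -1.0]]
contact_force: [0.7, -0.5, -0.9]
finger_gap: 0.245
grasp_force: 79.1
```

```bash
python3 - <<'E'
from h import *
to(.4477,-.3815,.0261,.1223)
p,K,d,V=grab('top')
hsv=cv2.cvtColor(p,cv2.COLOR_RGB2HSV)
# housing now: expected corners in the home pose, top of flanges
W=np.c_[(np.array([[35,150],[35,30],[-21,30],[-21,150]])/1e3)@RS.T+T0,np.full(4,.04)]
q=proj(W,K,d,V); print('expected home px',q.round(1).tolist())
a=p[125:200,195:295]; cv2.imwrite('pics/home.png',cv2.resize(a,(800,600),interpolation=2)[:,:,::-1]); print(((q-[195,125])*8).round().tolist())
E
```

```text
t 21.65 pos [ 0.4461 -0.3805  0.1103] yaw 0.1207 F [ 0.7 -0.5 -0.9] gap 20.9 grip 79.1
units xyz [0.016 0.014 0.842] rz -0.0002 tilt [-0.0017  0.0032 -1.    ]
expected home px [[213.0, 151.5], [252.9, 151.7], [252.5, 169.9], [212.3, 169.6]]
[[144.0, 212.0], [463.0, 214.0], [460.0, 359.0], [139.0, 357.0]]
```

View pics/home.png

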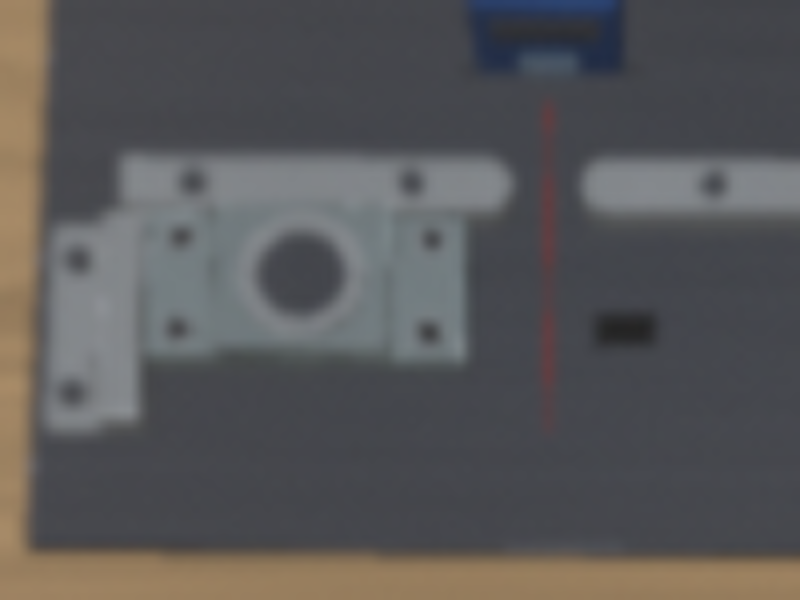

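The housing sits against the stop and fence, with its lead-near corner at (148,356) and its trail-near corner at (466,362). I'll verify that numerically from its four screw holes, then lower the stick.

```bash
python3 - <<'E'
from h import *
p,K,d,V=grab('top')
c=lambda q,z:sc(cast((np.array(q,float)+.5)/8-.5+[195,125],K,d,V,z))
h=c([(180,237),(177,328),(432,240),(430,332)],.04); print(h.round(1).tolist(),h.mean(0)); print('ring',c([(300,272)],.054))
print('stop holes/edge', c([(140,225),(140,420)],.018).round(1).tolist(), 'laser',c([(549,110),(549,430)],.018).round(1).tolist())
print('fence edge top',c([(130,205),(490,212),(600,212),(790,214)],.044).round(1).tolist())
E
```

```text
[[26.7, 137.5], [-8.5, 137.4], [26.1, 42.7], [-9.4, 42.7]] [ 8.70842393 90.07473727]
ring [[ 9.5507448 90.572751 ]]
stop holes/edge [[37.6, 155.7], [-38.8, 153.0]] laser [[84.3, 0.4], [-41.5, -1.5]]
fence edge top [[37.9, 156.2], [36.0, 21.0], [36.3, -20.1], [36.2, -91.2]]
```

Request:
apply_moves([
  {"x": 0.016, "y": 0.014, "z": 0.25, "rx": 0, "ry": 0, "rz": 0, "hand": 10},
  {"x": 0, "y": 0, "z": 0.25, "rx": 0, "ry": 0, "rz": 0, "hand": 10},
  {"x": 0, "y": 0, "z": 0.2, "rx": 0, "ry": 0, "rz": 0, "hand": 10},
  {"x": 0, "y": 0, "z": 0.08, "rx": 0, "ry": 0, "rz": 0, "hand": 10},
  {"x": 0, "y": 0, "z": 0.03, "rx": 0, "ry": 0, "rz": 0, "hand": 10},
  {"x": 0, "y": 0, "z": 0.01, "rx": 0, "ry": 0, "rz": 0, "hand": 10},
  {"x": 0, "y": 0, "z": 0, "rx": 0, "ry": 0, "rz": 0, "hand": 10},
  {"x": 0, "y": 0, "z": 0, "rx": 0, "ry": 0, "rz": 0, "hand": 10},
])

```text
time_s: 22.55
tool_pos: [0.4493, -0.3828, 0.0314]
ee_rot: [[0.993, 0.122, 0.001], [0.122, -0.993, -0.002], [0.001, 0.002, -1.0]]
contact_force: [0.1, 0.4, -0.5]
finger_gap: 0.249
grasp_force: 79.1
```

Request:
apply_moves([
  {"x": 0, "y": 0, "z": 0.02, "rx": 0, "ry": 0, "rz": 0, "hand": 10},
  {"x": 0, "y": 0, "z": 0.02, "rx": 0, "ry": 0, "rz": 0, "hand": 10},
  {"x": 0, "y": 0, "z": 0.01, "rx": 0, "ry": 0, "rz": 0, "hand": 10},
  {"x": 0, "y": 0, "z": 0.005, "rx": 0, "ry": 0, "rz": 0, "hand": 10},
  {"x": 0, "y": 0, "z": 0, "rx": 0, "ry": 0, "rz": 0, "hand": 10},
  {"x": 0, "y": 0, "z": 0, "rx": 0, "ry": 0, "rz": 0, "hand": 10},
  {"x": 0, "y": 0, "z": 0, "rx": 0, "ry": 0, "rz": 0, "hand": 10},
  {"x": 0, "y": 0, "z": 0, "rx": 0, "ry": 0, "rz": 0, "hand": 10},
])

```text
time_s: 23.35
tool_pos: [0.4489, -0.3825, 0.0261]
ee_rot: [[0.993, 0.122, -0.0], [0.122, -0.993, 0.0], [-0.0, -0.0, -1.0]]
contact_force: [-3.6, 2.9, 8.7]
finger_gap: 0.242
grasp_force: 80.4
```

The stick is on the tray floor with 8.7 N upward at the original height. I'll release it and retreat upwards.

Request:
apply_moves([
  {"x": 0, "y": 0, "z": -0.005, "rx": 0, "ry": 0, "rz": 0, "hand": 10},
  {"x": 0, "y": 0, "z": 0, "rx": 0, "ry": 0, "rz": 0, "hand": 55},
  {"x": 0, "y": 0, "z": 0, "rx": 0, "ry": 0, "rz": 0, "hand": 55},
  {"x": 0, "y": 0, "z": 0, "rx": 0, "ry": 0, "rz": 0, "hand": 55},
  {"x": 0, "y": 0, "z": 0, "rx": 0, "ry": 0, "rz": 0, "hand": 55},
  {"x": 0, "y": 0, "z": -0.15, "rx": 0, "ry": 0, "rz": 0, "hand": 55},
  {"x": 0, "y": 0, "z": -0.3, "rx": 0, "ry": 0, "rz": 0, "hand": 55},
  {"x": 0, "y": 0, "z": -0.4, "rx": 0, "ry": 0, "rz": 0, "hand": 55},
])

```text
time_s: 24.15
tool_pos: [0.4479, -0.3812, 0.1103]
ee_rot: [[0.993, 0.122, -0.002], [0.122, -0.993, 0.003], [-0.002, -0.003, -1.0]]
contact_force: [0.9, -0.8, 0.3]
finger_gap: 0.642
grasp_force: 0.0
```

Request:
apply_moves([
  {"x": 0, "y": 0, "z": -0.4, "rx": 0, "ry": 0, "rz": 0, "hand": 55},
  {"x": -0.2, "y": 0.4, "z": 0, "rx": 0, "ry": 0, "rz": 0, "hand": 55},
  {"x": -0.2, "y": 0.4, "z": 0, "rx": 0, "ry": 0, "rz": 0, "hand": 55},
  {"x": -0.2, "y": 0.4, "z": 0, "rx": 0, "ry": 0, "rz": 0, "hand": 55},
  {"x": -0.2, "y": 0.4, "z": 0, "rx": 0, "ry": 0, "rz": 0, "hand": 55},
  {"x": -0.2, "y": 0.4, "z": 0, "rx": 0, "ry": 0, "rz": 0, "hand": 55},
  {"x": 0, "y": 0, "z": 0, "rx": 0, "ry": 0, "rz": 0, "hand": 55},
  {"x": 0, "y": 0, "z": 0, "rx": 0, "ry": 0, "rz": 0, "hand": 55},
])

```text
time_s: 24.95
tool_pos: [0.3733, -0.5937, 0.151]
ee_rot: [[0.993, 0.12, 0.0], [0.12, -0.993, -0.0], [0.0, 0.0, -1.0]]
contact_force: [1.3, 0.3, -0.7]
finger_gap: 0.646
grasp_force: 0.0
```

```bash
python3 - <<'E'
from h import *
to(.4477,-.3815,.0261,.1223)
for n in('top','side'):
    p,K,d,V=grab(n); hsv=cv2.cvtColor(p,cv2.COLOR_RGB2HSV); m=((hsv[...,0]<16)&(hsv[...,1]>170)&(hsv[...,2]>100)).astype(np.uint8)
    k,l,st,c=cv2.connectedComponentsWithStats(m); print(n,[(a.tolist(),b.round(1).tolist()) for a,b in zip(st[1:],c[1:]) if a[4]>60])
    if n=='top':
        cs,_=cv2.findContours(m[175:255,375:430],0,1); b=max(cs,key=cv2.contourArea); print('rect',(cv2.boxPoints(cv2.minAreaRect(b))+[375,175]).round(1).tolist())
E
```

```text
t 24.95 pos [ 0.3733 -0.5937  0.151 ] yaw 0.1207 F [ 1.3  0.3 -0.7] gap 55.1 grip 0.0
units xyz [ 0.993 -2.018  1.249] rz -0.0003 tilt [ 4.e-04 -3.e-04 -1.e+00]
top [([390, 191, 20, 42, 322], [400.9, 212.6])]
rect [[390.0, 191.0], [401.4, 188.3], [411.2, 229.8], [399.8, 232.5]]
side []
```

The stick is back within a pixel of its original outline and released, and the housing is home. Handing in.

```bash
python3 -c "
from cell import manip
print(manip.job_done())"
```

```text
the job is handed in; nothing more can be done
None
```

Job handed in at about 25 s: the housing was squared against the fence, fed past the slot and seated against the end stop (14 N at the stop), and the stick is back in its tray and released; the judge's verdict was not shown.

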